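Key and seat the lint-trap cover

ROBOT

A 6-joint arm with a two-finger parallel gripper is mounted at the origin on the work surface. World frame = base frame: x ahead of the robot, y to its left, z up, the work surface at z = 0. Lengths are in mm, angles in rad, forces in N, time in s.
With the tool pointing down it reaches from about 300 to 775 mm from the base axis. Payload 14.6 kg.
Tool frame: the origin (TCP) lies midway between the tips of the shut fingers; the grasp point (between the pads) lies grip_point_offset behind it (grip_point_offset is the distance from the TCP to the grasp point, in mm); z points along the fingers, x is the direction in which the jaws open and shut, and the axes are right-handed (so a half turn about z gives the same grasp; the last joint's range is limited). The gripper opens to 85 mm and grips with 20 to 120 N. Pads are 22 mm wide; open, the fingers measure 114 mm over their backs; the gripper's body (76 mm by 85 mm) begins 54 mm behind the grasp point. The pads swing forward as they close: fully open they stand 13 mm farther back than shut.
Start: joints at [1.102, 0.3, 1.521, -0, 1.321, -0.067], TCP at [215.088, 506.188, 231.281] pointing down, gripper open.
Joint ranges: [-3.03, 3.03], [-0.79, 2.21], [0.23, 2.52], [-1.04, 4.18], [0, 3.07], [-2.55, 2.55]. Speed limits (rad/s): [2.22, 2.22, 2.57, 3.14, 3.14, 3.14].

INTERFACE

Orientations are given as a rotation vector (axis times angle).
In Python, from rig import movep, line_to, set_joints, set_gripper, pause, solve_ik, get_state, grab_frame, IKError, hand_in, grip_point_offset gives the robot as it stands. Calls block until the motion is done:
- movep(position, orientation): joint-space move of the TCP to a pose.
- line_to(position, attitude=None, velocity=150): straight line of the TCP; attitude=None keeps the orientation; velocity is the mean speed in mm/s.
- set_joints(angles): joint-space move.
- set_gripper(opening, squeeze=None): opening from 0.0 (shut) to 1.0 (fully open); squeeze is the grip in N (None keeps the last); returns when the fingers have stopped.
- pause(seconds).
- solve_ik(position, orientation): joint angles nearest the present ones, or None.
- get_state(): the state.
- grab_frame(name): name is "side" or "top"; returns a dict with "color" (400x640x3 uint8, blue, green, red), "K" (3x3 intrinsics, pixels), "pose" (4x4, takes a point from camera to world coordinates). Camera axes: x right, y down, z forward; pixel columns grow to the right and rows downward; lengths in mm; the calibration is good to about 2 mm. A picture is of the moment at which its call begins. There is no depth.
A pose or a line that the arm cannot do raises IKError and nothing moves.
- hand_in(): hands the job in, once; it reports no verdict.
The state is a dict: "t": time; "joint_positions": joint angles; "qvel": joint speeds; "effort": joint torques, N m; "eef_pos": TCP position; "eef_rot": TCP orientation; "force": force on the tool from outside, world axes, zero at the start; "moment": the same for the moment, N m; "grip_width": opening from 0.0 (shut) to 1.0 (fully open).
Only numpy, scipy, OpenCV 4.12 (cv2) and the standard library are available. Lean on these libraries where they do the work, as an engineer would, in place of code of your own. Each camera call takes 0.05 s, during which the arm holds its last target.

TASK

The round white cover of the grey lint trap stands proud because the notch in its rim is not over the steel key of the housing. Push its raised rib round with a fingertip until the notch is over the key, then press the cover down fully home. Do not pinch the rib or lift the cover, leave everything else on the counter where it is, and finish with the hand clear.

Things in the scene. Friction and masses are not known exactly. Their poses are not given: they have to be found in the camera images.
- housing: Fixed grey plastic lint-trap housing: a drum 148 mm in diameter (160 at its foot), 40 mm high, with a 28 mm thick pipe stub, 30 mm long, low on its side towards its own +y. Origin at the centre of its underside on the counter, z up, x towards the key. A hidden upright steel post on its axis (18 mm diameter, 18 mm high over the drum's top) centres the cover.
- key (a point): Point on the top ridge of the housing's key, 60 mm from the drum's axis, 47.5 mm above the counter. The key is a radial steel bar 10 mm wide with a half-round top, from 53 to 85 mm from the axis, standing 7.5 mm over the drum's top; its outer 20 mm stick out past the cover's rim and are seen from above.
- seal (a joint): How far (m) the black rubber seal on the drum (90 mm in diameter, under the cover) is pushed down: 0 at the start, when it stands 9 mm above the drum's top and bears the cover; 0.009 with the cover home. It slides with about 6 N of friction, has no spring and stays where it is left.
- cover: Loose white plastic cover, 0.2 kg: a plate 130 mm in diameter, from 1 to 11 mm above the origin, which lies on its axis at the level of its four feet. z up, x towards the notch; the rib points to -x. It turns freely either way on the post (1.5 mm play) and stays where it is left. Origin 49 mm above the counter unseated, 40 mm seated. At the start it is 40 to 180 degrees off.
- notch (a point): Middle of the cover's rim notch, 58 mm from the cover's axis, level with the plate's top. The notch is open outwards, 16 mm wide, cut through the rim from radius 46 to 65 mm. Off the key, the key blocks the cover from going home; with the notch within about 3 degrees of the key, a push of 6 to 10 N drops the cover 9 mm onto the drum, where it stays.
- press_face (a point): Centre of the flat top of the cover's round boss (39 mm diameter), on the axis, 31 mm above the cover's origin: the place to press. The rib's top is level with it.
- rib (a point): Middle of the rib where a fingertip pushes it, 46 mm from the cover's axis, 10 mm above the plate's top. The rib is a straight radial wall, 14 mm thick overall, from the boss to 61 mm from the axis, 20 mm high over the plate (its core 8 mm thick; the two side faces 3 mm thick each and 4 mm lower).
- rib_side_a: One side face of the rib (41 x 3 x 16 mm, fixed to the cover), the one on the cover's +y side; origin at its centre, 39.5 mm from the axis. A push on it turns the cover anticlockwise seen from above.
- rib_side_b: The other side face of the rib, on the cover's -y side, same size. A push on it turns the cover clockwise seen from above.
- tub: Bystander: closed blue screw-top tub, 100 mm diameter, 110 mm high; origin at the centre of its underside.
- dish: Bystander: green ceramic dish, 120 mm diameter, 30 mm high; origin at the centre of its underside.
- funnel: Bystander: stainless steel funnel standing mouth down, 120 mm diameter, 120 mm high; origin at the centre of its underside.
- container: Bystander: clear lever-lock container with purple pegs in it, 178 x 118 mm, 86 mm high; origin at the centre of its underside.
- detergent: Bystander: white bottle, 84 mm diameter, 240 mm high; origin at the centre of its underside.
- peg_loose: Bystander: loose purple peg standing upright near the housing, 22 mm diameter, 36 mm high; origin at the centre of its underside.
- strainer: Bystander: small open steel strainer cup near the housing, 48 mm diameter, 30 mm high; origin at the centre of its underside.
There are look-alikes about, which are no part of the job. What is meant by the cover is not black or yellow, and is the smaller of those in its own colour.

How it is judged (in metres and radians):
At the end, for the whole second after the job is handed in: The notch is over the key (notch and key points within 7 mm of each other seen from above; the notch point lies 2 mm further in), the cover lies fully home (its origin at most 2.5 mm above the drum's top, centred within 5 mm), level within 2 degrees and at rest (horizontal distance between notch and key below 0.007 m and z of cover in the frame of housing below 0.0425 m and horizontal distance between cover and housing below 0.005 m and angle between cover's own z axis and vertical below 0.035 rad and linear speed of cover below 0.01 m/s); the robot touches nothing.
It fails at once if the cover is lifted (more than 6 mm above its unseated height) (z of cover in the frame of housing above 0.055 m).
It fails at once if the rib is pinched (both its side faces pressed with over 3 N at once) (contact force between the fingers and rib_side_a above 3 N and contact force between the fingers and rib_side_b above 3 N).
It fails at once if another thing on the counter is moved by more than 20 mm (distance of any of tub, dish, funnel, container, detergent, peg_loose, strainer from where it was at the start of the episode above 0.02 m).
It also fails if it takes over 67 s, if anything falls off the work surface, if the arm or the gripper's body presses on something with over 40 N, if the wrist force passes 120 N, or if a joint passes its speed limit or range.

## Working session

There is one attempt and no reset: what is moved stays moved. The work goes in short steps, each a Python script; the robot and the scene stay as the last script left them, time stands still between calls to the robot, and variables do not carry over. Pictures are saved under pics/ and viewed, and the job is handed in when it is done.

```bash
mkdir -p pics; python3 - <<'E'
from rig import *
import cv2,numpy as np
for n in ("top","side"):
    f=grab_frame(n); cv2.imwrite(f"pics/{n}0.png",f["color"]); print(n,f["K"].round(1).tolist(),f["pose"].round(4).tolist())
s=get_state(); print(s, grip_point_offset)
E
```

```text
top [[429.3, 0.0, 317.3], [0.0, 429.3, 203.9], [0.0, 0.0, 1.0]] [[0.0169, -0.9897, 0.1422, 367.4618], [-0.9999, -0.0168, 0.0017, 10.8402], [0.0007, -0.1423, -0.9898, 1378.6239], [0.0, 0.0, 0.0, 1.0]]
side [[473.8, 0.0, 324.0], [0.0, 473.8, 207.8], [0.0, 0.0, 1.0]] [[0.9722, -0.1068, 0.2084, 272.7126], [-0.2339, -0.4851, 0.8426, -1072.9755], [0.0111, -0.8679, -0.4966, 715.8224], [0.0, 0.0, 0.0, 1.0]]
{'t': 0.1, 'joint_positions': array([ 1.10243738e+00,  3.00434494e-01,  1.52153346e+00, -1.91296579e-05,
        1.32071279e+00, -6.65970536e-02]), 'qvel': array([ 0.00102484, -0.00243492, -0.00125671,  0.00083141, -0.00198875,
        0.00128219]), 'effort': array([ 2.15918459e-03, -5.44388151e+01, -3.62367010e+01, -4.22170604e-05,
        3.11065152e-03, -3.12515454e-05]), 'eef_pos': array([214.97894873, 506.0079198 , 230.76154097]), 'eef_rot': array([ 2.61955390e+00,  1.73322072e+00, -1.47034526e-03]), 'force': array([-0.1983796 , -0.51769741,  0.5631363 ]), 'moment': array([-0.05515628,  0.04941958,  0.06662459]), 'grip_width': 0.999468746866816} 18.700000000000003
```

View pics/top0.png

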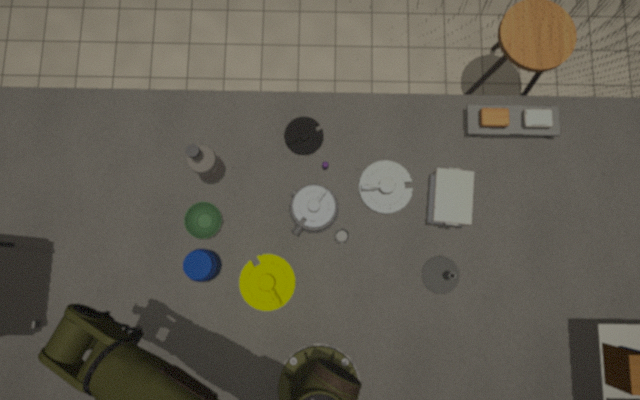

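View pics/side0.png

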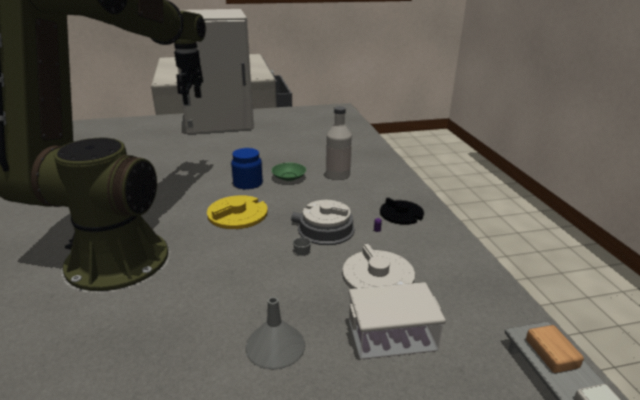

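The target is the small white cover on the grey drum, at about (313,207) in the top view and (327,215) in the side view. The white one at (386,187) is larger, so it's a decoy. I'll zoom in.

```bash
python3 - <<'E'
import cv2,numpy as np
a=cv2.imread("pics/top0.png")[172:247,270:360]; b=cv2.imread("pics/side0.png")[185:255,280:370]
cv2.imwrite("pics/zt.png",cv2.resize(a,None,fx=8,fy=8,interpolation=cv2.INTER_CUBIC))
cv2.imwrite("pics/zs.png",cv2.resize(b,None,fx=8,fy=8,interpolation=cv2.INTER_CUBIC))
E
```

```text
(no output)
```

View pics/zt.png

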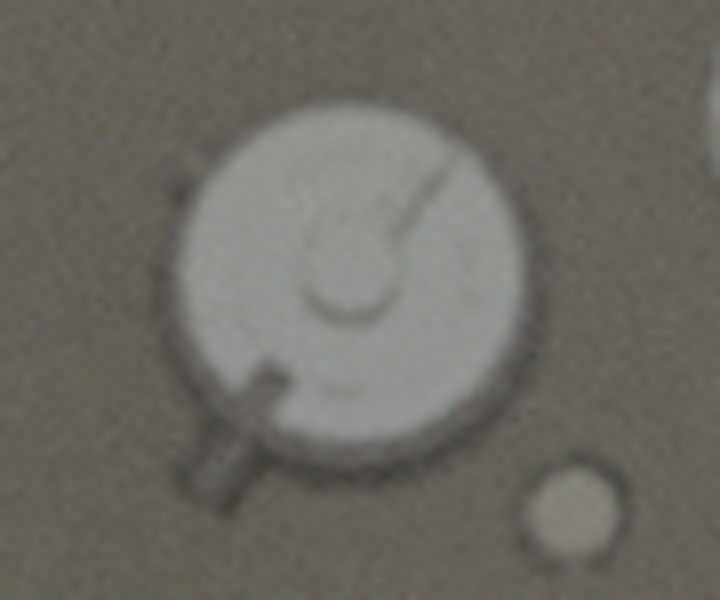

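View pics/zs.png

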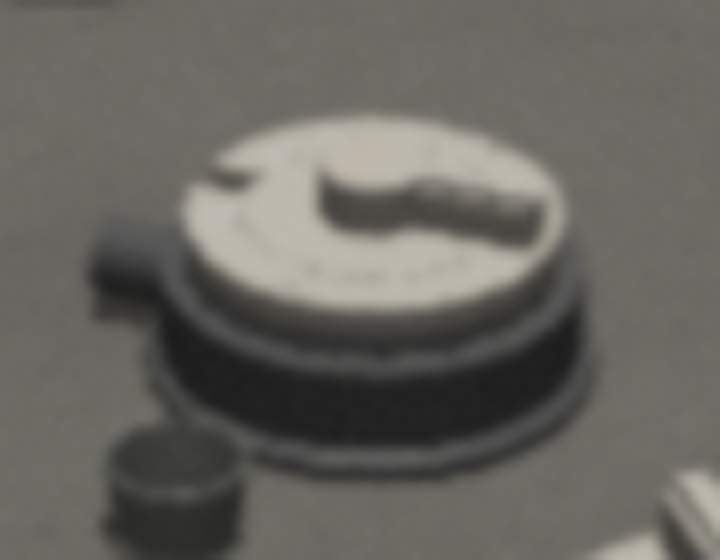

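```bash
cat > h.py <<'E'
from rig import *
import cv2,numpy as np
def ray(f,u,v,z):
    K,T=f["K"],f["pose"]; d=T[:3,:3]@np.linalg.solve(K,[u,v,1]); o=T[:3,3]
    return (o+d*(z-o[2])/d[2])[:2]
def proj(f,P):
    P=np.atleast_2d(P).astype(float);T=f["pose"];c=(P-T[:3,3])@T[:3,:3]; p=c@f["K"].T
    return p[:,:2]/p[:,2:]
E
python3 - <<'E'
from h import *
ft=grab_frame("top");fs=grab_frame("side")
np.save("frames.npy",{"t":ft,"s":fs},allow_pickle=True)
zt=lambda x,y,z:ray(ft,(x+.5)/8-.5+270,(y+.5)/8-.5+172,z)
zs=lambda x,y,z:ray(fs,(x+.5)/8-.5+280,(y+.5)/8-.5+185,z)
c=zt(351.5,270,60);cs=zs(375,212,60);print("c",c,cs)
bt=zt(351,262,80);print("boss",bt, zs(368,165,80))
for n,p in dict(notch=zt(262,385,60),notchs=zs(225,175,60),key=zt(187,180,46),pipe=zt(222,475,28),ribend=zt(450,160,72),keyc2=zt(190,170,46), ribend_s=zs(540,215,75)).items():
    d=p-(cs if n.endswith('s') else c);print(n,p,np.hypot(*d),np.degrees(np.arctan2(d[1],d[0])))
# strainer, peg
print("strainer",zt(575,510,30),"peg",ray(ft,325,165,36))
E
```

```text
c [552.48025629  24.81056974] [550.18388388  20.74693925]
boss [552.75597165  24.84564641] [546.98857136  18.89014671]
notch [507.09199545  58.52593693] 56.54042984178603 143.39424835656885
notchs [505.04507619  57.0705361 ] 57.93889581312556 141.17605960997338
key [589.08371124  90.29618733] 75.02119050718434 60.79681307722771
pipe [474.60825683  74.65162015] 92.45636055492415 147.3792063092731
ribend [594.30923403 -12.55087256] 56.08512056927474 -41.77107551278761
keyc2 [593.09097198  89.21557527] 76.1395755650619 57.76643009677576
ribend_s [597.56936177 -18.16857379] 61.31721348253671 -39.39468761414309
strainer [463.04431483 -64.33517162] peg [686.77656865  -9.38035767]
```

```bash
cat >> h.py <<'E'
from scipy.spatial.transform import Rotation as Ro
C=np.array([551.8,23.5])
def pose(th,d,z,s=1,r=46):
    t=np.radians(th);u=np.array([np.cos(t),np.sin(t),0]);n=np.array([-u[1],u[0],0])
    R=np.column_stack([s*u,-s*n,[0,0,-1]]); assert np.linalg.det(R)>0.9
    return np.r_[C,z]+r*u+d*n, Ro.from_matrix(R).as_rotvec()
def snap(name):
    f=grab_frame("top");g=grab_frame("side")
    def crop(f,c,w=45,h=40):
        p=proj(f,[[*C,60]])[0].round().astype(int);x,y=p
        return cv2.resize(f["color"][y-h:y+h,x-w:x+w],None,fx=4.4,fy=4.4,interpolation=cv2.INTER_CUBIC),(x-w,y-h)
    a,oa=crop(f,C);b,ob=crop(g,C)
    cv2.imwrite(f"pics/{name}.png",np.hstack([a,b]));print(oa,ob)
    np.save("last.npy",{"t":f,"s":g},allow_pickle=True);return f,g
E
python3 - <<'E'
from h import *
for s in (1,-1):
    for th in (-38,-80,-122,-135):
        for z in (66,120):
            q=solve_ik(*pose(th,18,z,s)); print(s,th,z,None if q is None else np.round(q,2))
# overlay model on first frame
fr=np.load("frames.npy",allow_pickle=True).item()
a=np.linspace(0,2*np.pi,400)
for C in ((551.8,23.5),):
    out=[]
    for k in "ts":
        f=fr[k];im=cv2.resize(f["color"],None,fx=6,fy=6,interpolation=cv2.INTER_CUBIC)
        def dr(P,col):
            for p in proj(f,P):cv2.circle(im,tuple(int(round((v+.5)*6-.5)) for v in p),0,col,-1)
        for r,z,col in((65,60,(0,0,255)),(19.5,80,(0,255,0)),(74,40,(255,0,0)),(80,0,(255,255,0))):
            dr(np.c_[C[0]+r*np.cos(a),C[1]+r*np.sin(a),0*a+z],col)
        x,y=(proj(f,[[*C,40]])[0]*6).astype(int)
        out.append(im[y-260:y+260,x-200:x+200] if 0 else im[y-250:y+250,x-200-60:x+200+60][:, 60:-60])
    cv2.imwrite("pics/ov.png",np.hstack(out))
E
```

```text
1 -38 66 [-0.05  0.59  1.52 -0.    1.03  0.62]
1 -38 120 [-0.05  0.52  1.49 -0.    1.14  0.62]
1 -80 66 [-0.1   0.54  1.59 -0.    1.01  1.3 ]
1 -80 120 [-0.1   0.47  1.56 -0.    1.11  1.3 ]
1 -122 66 [-0.11  0.48  1.69 -0.    0.97  2.02]
1 -122 120 [-0.11  0.4   1.66 -0.    1.08  2.02]
1 -135 66 [-0.11  0.46  1.72 -0.    0.96  2.25]
1 -135 120 [-0.11  0.38  1.69 -0.    1.07  2.25]
-1 -38 66 [-0.05  0.59  1.52 -0.    1.03 -2.52]
-1 -38 120 [-0.05  0.52  1.49 -0.    1.14 -2.52]
-1 -80 66 [-0.1   0.54  1.59 -0.    1.01 -1.84]
-1 -80 120 [-0.1   0.47  1.56 -0.    1.11 -1.84]
-1 -122 66 [-0.11  0.48  1.69 -0.    0.97 -1.13]
-1 -122 120 [-0.11  0.4   1.66 -0.    1.08 -1.13]
-1 -135 66 [-0.11  0.46  1.72 -0.    0.96 -0.9 ]
-1 -135 120 [-0.11  0.38  1.69 -0.    1.07 -0.9 ]
```

View pics/ov.png

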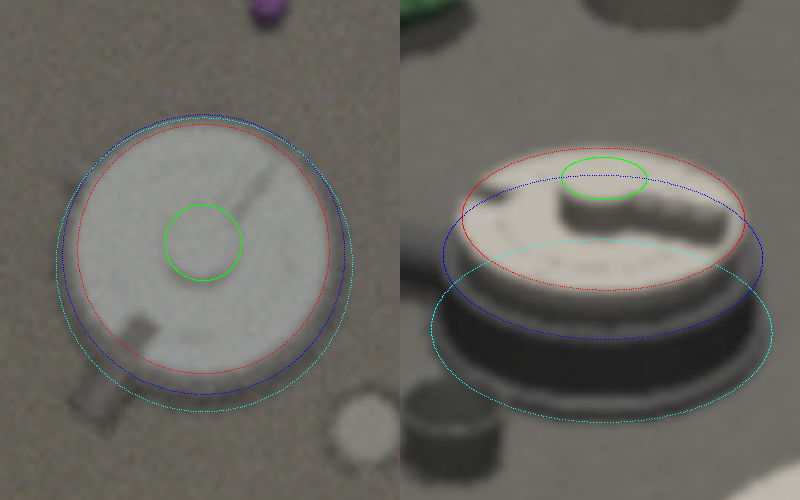

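The model overlay agrees in both views: the red, green and blue rings lie on the rim, boss and drum. The rib points to about −38° and the notch to about 142°. The key is at about 58°, so the cover has to turn about 84° clockwise.

```bash
python3 - <<'E'
from h import *
fr=np.load("frames.npy",allow_pickle=True).item();print("bottle",ray(fr["t"],203,163,0))
set_gripper(0.0,30)
movep(*pose(-38,34,190))
line_to(pose(-38,34,90)[0],velocity=150)
print(get_state()["force"])
p=pose(-38,34,68)[0]; line_to(p,velocity=60)
s=get_state();print(s["t"],s["eef_pos"],s["force"],s["grip_width"])
snap("a1")
E
```

```text
bottle [695.22497608 391.36149294]
[0.11120235 0.6852039  0.09728996]
4.5333 [608.92432807  21.94083271  67.7857931 ] [-0.02618103  1.26781032  0.10996159] 0.0010105401950215656
(np.int64(269), np.int64(166)) (np.int64(282), np.int64(171))
```

View pics/a1.png

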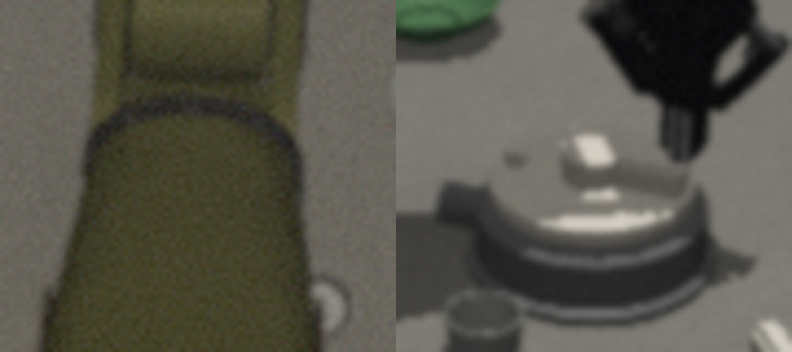

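The arm hides the cover in the top view. In the side view the shut fingertip stands behind the rib at about (685,155). Now I'll sweep the rib round, stopping a little short.

```bash
python3 - <<'E'
from h import *
def go(th,d,v): p,r=pose(th,d,68); line_to(p,r,velocity=v)
go(-38,20,50); print(get_state()["force"].round(2))
for th in range(-44,-117,-6):
    go(th,18,45)
    s=get_state(); print(th,s["force"].round(2),round(s["t"],2))
go(-116,18,30)
snap("a2")
go(-116,34,60); p,r=pose(-116,34,190); line_to(p,velocity=200)
set_joints(np.r_[-0.75,get_state()["joint_positions"][1:]])
print(get_state()["t"]); snap("a3")
E
```

```text
[-0.13 -0.15 -0.3 ]
-44 [ 0.61 -0.46 -0.42] 5.38
-50 [-0.04 -0.33  0.58] 5.64
-56 [-0.63 -0.51 -0.72] 5.91
-62 [0.46 0.36 0.19] 6.17
-68 [1.15 0.51 0.55] 6.44
-74 [ 0.49 -0.43 -0.1 ] 6.71
-80 [ 0.85 -0.08  0.33] 6.97
-86 [ 0.7  -0.   -0.04] 7.24
-92 [0.27 0.06 0.95] 7.51
-98 [ 0.36  1.04 -0.48] 7.78
-104 [-0.44  0.15 -0.47] 8.04
-110 [ 0.71 -0.37  1.05] 8.31
-116 [-0.21  0.21 -0.92] 8.57
(np.int64(269), np.int64(166)) (np.int64(282), np.int64(171))
11.4083
(np.int64(269), np.int64(166)) (np.int64(282), np.int64(171))
```

View pics/a2.png

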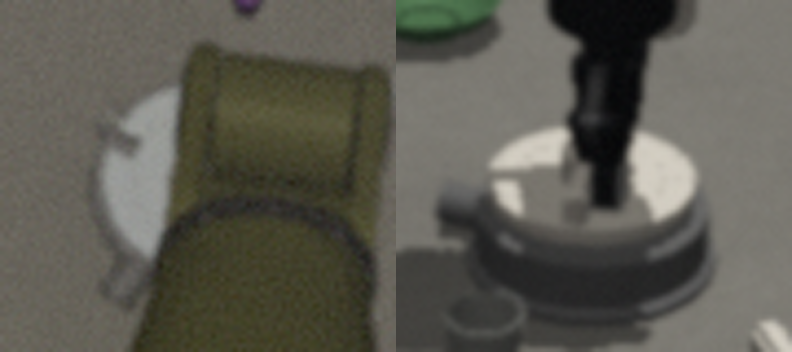

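View pics/a3.png

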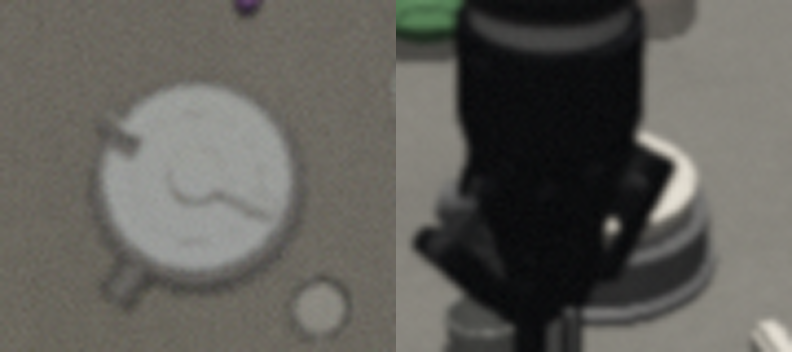

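After the sweep the top view shows the notch at about (125,142), almost in line with the key tip at about (104,128). I'll measure the offset that's left.

```bash
python3 - <<'E'
from h import *
f=np.load("last.npy",allow_pickle=True).item()["t"]
# average several frames for noise
ims=[grab_frame("top")["color"].astype(float) for _ in range(8)]
im=np.mean(ims,0).astype(np.float32)
x0,y0,w,h,s=285,176,60,55,12
z=cv2.resize(im[y0:y0+h,x0:x0+w],None,fx=s,fy=s,interpolation=cv2.INTER_CUBIC)
z=np.clip((z-60)*1.6,0,255).astype(np.uint8)
def line(th,z0,r0,r1,col,off=0):
    t=np.radians(th);u=np.array([np.cos(t),np.sin(t)]);n=np.array([-u[1],u[0]])
    for r in np.linspace(r0,r1,60):
        p=proj(f,[[*(C+r*u+off*n),z0]])[0];cv2.circle(z,(int((p[0]-x0+.5)*s),int((p[1]-y0+.5)*s)),1,col,-1)
cv2.imwrite("pics/z3raw.png",z)
for o in (-8,8): line(58,60,46,65,(0,0,255),o)
for o in (-5,5): line(58,46,65,85,(0,255,0),o)
for o in (-14,14): line(148,28,74,104,(255,0,0),o)
line(238,80,19,61,(255,255,0),4);line(238,80,19,61,(255,255,0),-4)
cv2.imwrite("pics/z3.png",z[:600])
# unwrapped profiles by angle: plate at z=60, r 50..62 ; key r 70..83 z=46
g=im.mean(2)
A=np.arange(30,90,1.0)
def prof(r0,r1,zz):
    out=[]
    for a in A:
        t=np.radians(a);P=[[C[0]+r*np.cos(t),C[1]+r*np.sin(t),zz] for r in np.linspace(r0,r1,10)]
        p=proj(f,P).astype(np.float32);out.append(cv2.remap(g,p[:,0],p[:,1],cv2.INTER_LINEAR).mean())
    return np.array(out)
for n,a in(("notch",(50,60,60)),("key",(77,84,46))):
    q=prof(*a);print(n,q.round(0).astype(int).tolist())
print(get_state()["t"])
E
```

```text
notch [153, 153, 153, 153, 153, 153, 153, 153, 153, 153, 153, 153, 153, 153, 153, 153, 153, 153, 153, 153, 153, 153, 152, 152, 150, 148, 145, 140, 134, 126, 118, 111, 104, 98, 95, 94, 95, 96, 98, 101, 103, 106, 109, 113, 118, 124, 130, 136, 141, 145, 148, 150, 152, 153, 153, 154, 154, 154, 154, 154]
key [100, 100, 100, 100, 100, 101, 101, 101, 102, 102, 101, 101, 100, 99, 99, 99, 99, 99, 98, 97, 97, 97, 99, 101, 104, 106, 105, 103, 100, 98, 96, 94, 92, 90, 88, 86, 87, 89, 92, 95, 97, 98, 99, 98, 98, 98, 98, 98, 98, 98, 98, 99, 98, 97, 96, 95, 94, 93, 92, 91]
11.9083
```

View pics/z3.png

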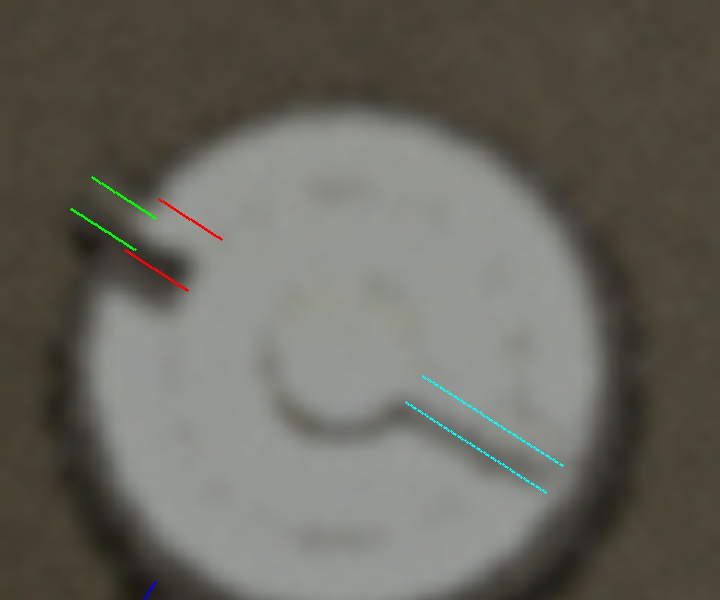

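View pics/z3raw.png

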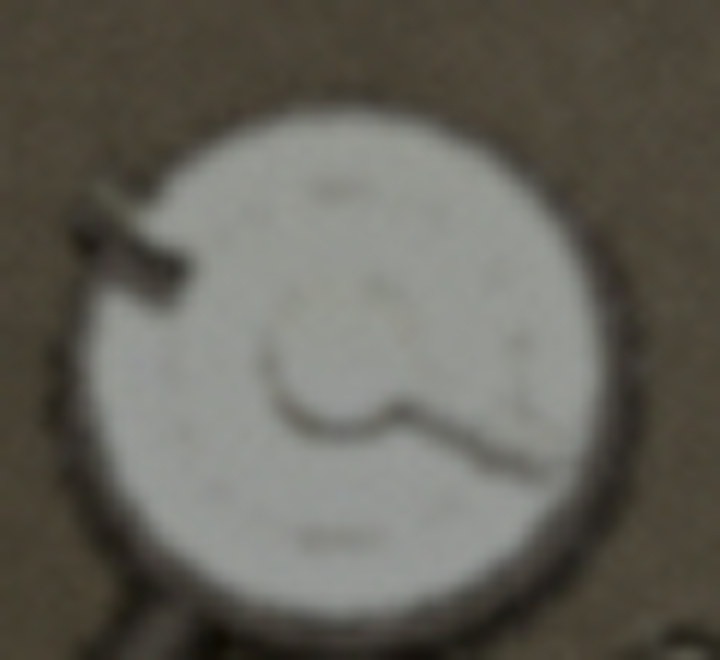

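```bash
python3 - <<'E'
from h import *
f=grab_frame("top"); ims=[f["color"].astype(float)]+[grab_frame("top")["color"].astype(float) for _ in range(7)]
im=np.mean(ims,0).astype(np.float32);np.save("avg.npy",im)
x0,y0,w,h,s=280,178,36,56,14
z=cv2.resize(im[y0:y0+h,x0:x0+w],None,fx=s,fy=s,interpolation=cv2.INTER_CUBIC)
z=np.clip((z-60)*2.2,0,255).astype(np.uint8)[:, :]
z2=z.copy()
def line(th,z0,r0,r1,col,off=0):
    t=np.radians(th);u=np.array([np.cos(t),np.sin(t)]);n=np.array([-u[1],u[0]])
    for r in np.linspace(r0,r1,80):
        p=proj(f,[[*(C+r*u+off*n),z0]])[0];cv2.circle(z2,(int((p[0]-x0+.5)*s),int((p[1]-y0+.5)*s)),0,col,-1)
k=57.5
for o in (-5,5): line(k,42.5,65,85,(0,255,0),o)
line(k,47.5,65,85,(0,255,255))
for o in (-14,14): line(k+90,14,74,104,(255,100,0),o)
for o in (-8,8): line(67,60,46,65,(0,0,255),o)
o=np.hstack([z,z2]); print(o.shape)
cv2.imwrite("pics/z4.png",cv2.resize(o,None,fx=.76,fy=.76,interpolation=cv2.INTER_AREA))
E
```

```text
(784, 1008, 3)
```

View pics/z4.png

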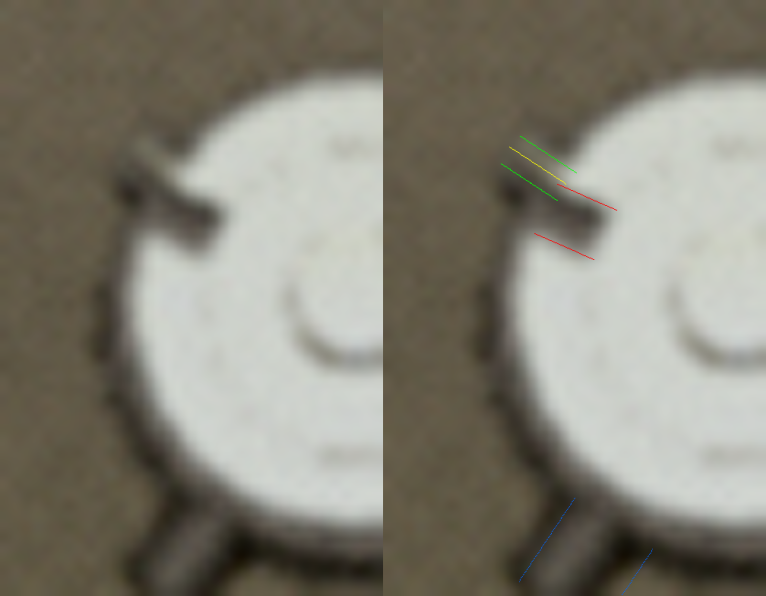

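The notch is centred at about 67° and the key at about 58°. I'll nudge the cover about 9° further, then press it down in small steps while watching the force.

```bash
python3 - <<'E'
from h import *
def go(th,d,v,z=68): p,r=pose(th,d,z); line_to(p,r,velocity=v)
movep(*pose(-116,34,150)); go(-116,34,120)
go(-116,20,60)
for th in (-116,-119,-122,-124.7): go(th,18,20)
pause(.2)
go(-124.7,34,60); go(-124.7,34,150,110)
line_to(np.r_[C,95],velocity=100); pause(.2)
f0=get_state()["force"]; print("f0",f0.round(2))
for z in list(range(84,70,-1)):
    line_to(np.r_[C,z],velocity=15); pause(.1)
    s=get_state();F=(s["force"]-f0)[2];print(z,s["eef_pos"][2].round(2),F.round(2),round(s["t"],1))
    if abs(F)>25: break
line_to(np.r_[C,z+20],velocity=60)
g=grab_frame("side");cv2.imwrite("pics/s5.png",cv2.resize(g["color"][160:260,270:390],None,fx=6,fy=6,interpolation=cv2.INTER_CUBIC))
E
```

```text
f0 [-0.66 -0.55 -0.45]
84 84.12 0.53 18.9
83 83.0 -0.34 19.2
82 82.0 1.39 19.6
81 80.99 1.15 19.9
80 79.96 1.34 20.3
79 79.09 1.71 20.6
78 78.0 2.31 21.0
77 76.94 1.82 21.4
76 75.92 2.26 21.7
75 74.91 2.14 22.1
74 73.97 2.89 22.4
73 72.98 4.12 22.8
72 71.95 3.6 23.1
71 71.0 3.7 23.4
```

View pics/s5.png

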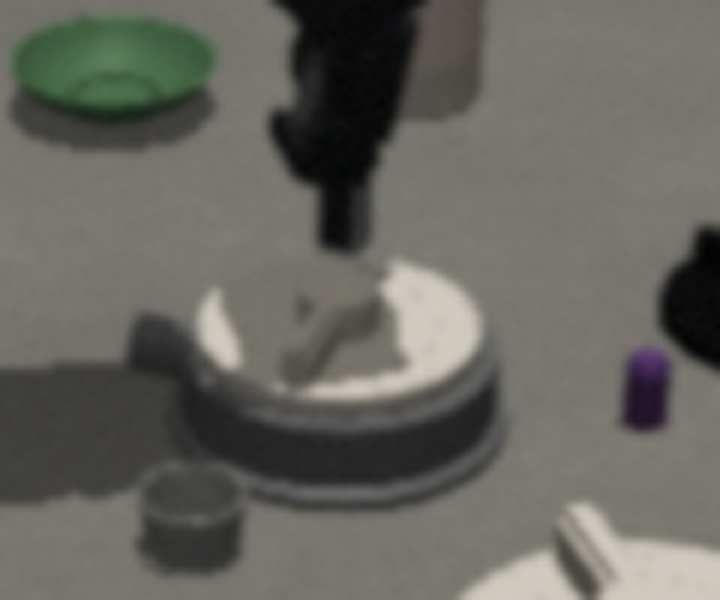

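The cover followed the finger down to about 71 mm, and in the side view it now sits low on the drum. I'll press on until the force rises sharply, so I know it's bottomed, then clear the arm and look.

```bash
python3 - <<'E'
from h import *
f0=get_state()["force"]; print(f0.round(2))
line_to(np.r_[C,74],velocity=60)
for z in np.arange(72,68,-.5):
    line_to(np.r_[C,z],velocity=15); pause(.15)
    s=get_state();F=(s["force"]-f0)[2];print(z,s["eef_pos"][2].round(2),F.round(2))
    if F>18: break
line_to(np.r_[C,190],velocity=150)
set_joints(np.r_[-0.75,get_state()["joint_positions"][1:]])
f,g=snap("a6"); ims=[grab_frame("top")["color"].astype(float) for _ in range(6)]
im=np.mean(ims,0)[172:247,270:360].astype(np.float32)
cv2.imwrite("pics/t6.png",cv2.resize(im,None,fx=8,fy=8,interpolation=cv2.INTER_CUBIC).clip(0,255).astype(np.uint8))
cv2.imwrite("pics/t6full.png",f["color"])
print(get_state()["t"])
E
```

```text
[-0.47 -0.55 -0.88]
72.0 72.13 1.22
71.5 71.51 1.17
71.0 71.04 1.05
70.5 70.86 6.44
70.0 70.74 10.33
69.5 70.62 14.84
69.0 70.54 20.37
(np.int64(269), np.int64(166)) (np.int64(282), np.int64(171))
30.0667
```

View pics/t6.png

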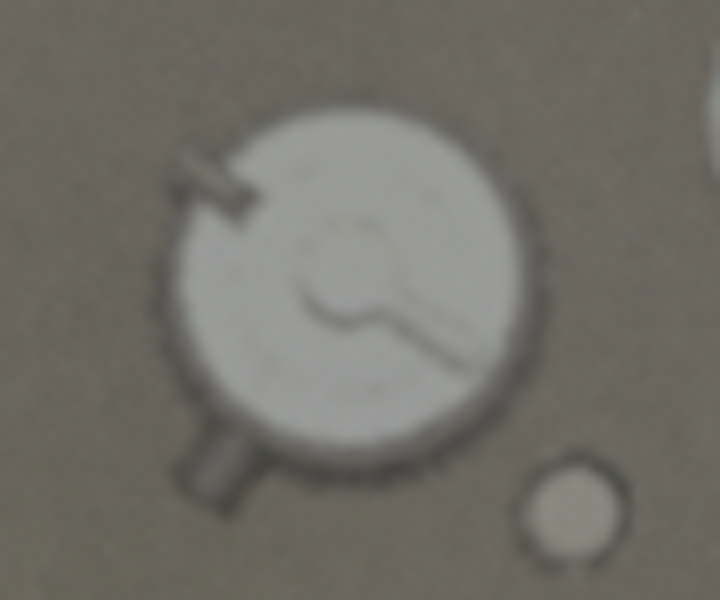

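View pics/t6full.png

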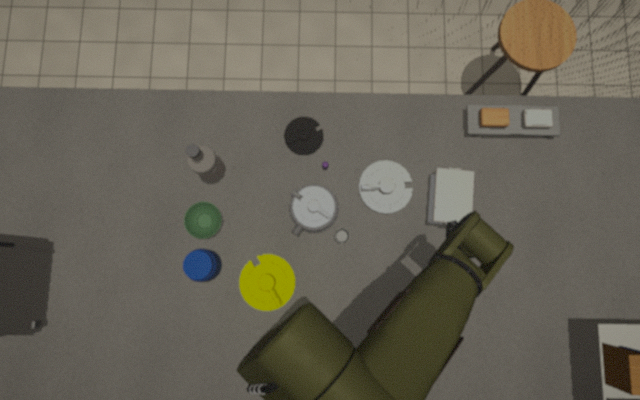

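The key now lies in the notch at about (215,180) in the zoomed top view, and the force climbs against a hard stop at 71 mm, the seated height. The other things are where they started, and the hand is clear at 190 mm height.

```bash
python3 -c "
from rig import *
s=get_state();print(s['eef_pos'],s['force']);print(hand_in())"
```

```text
[ 428.01585189 -348.38891612  188.91892357] [0.11042469 0.28850582 0.96026085]
the job is handed in; nothing more can be done
None
```

The cover is turned, pressed home and handed in at about 30 s of the 67 s allowed; the hand-in reports no verdict.

- **Turning:** with the gripper shut, I pushed one side of the rib clockwise in two passes. The first pass stopped about 9° short, and after a look from above I nudged it the rest of the way.
- **Pressing:** I pressed the centre of the boss down. It followed from about 80 mm to 71 mm, then met a hard stop at the seated height, and I took the force up to about 20 N.
- **Final checks:** the top view shows the key lying in the notch. By eye, none of the other things on the counter has moved. The hand is clear at 189 mm height, with under 1 N on the wrist.
- **Disagreements:** the first hand-picked cover centres differed by 4–5 mm between the two cameras. I used a centre between them, and its model overlay matched both pictures closely. During the drop the wrist read only about 2–4 N, less than the 6–10 N expected.
- **Not measured:** I had no clean side view after the last press, because the hand was in the way. The cover being home and level rests on the hard stop and the top view.

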